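# Swing the guide rail into line on the cutting board jig

### The job

Hook the slotted end of the aluminium guide rail round the fixed steel post on the board while the rail still stands well open, then swing the rail about the post until its round end snaps past the spring roller and meets the rubber-tipped stop. Press it firmly home there with about 15 N for about a second, never letting the rail bear on the post or the stop with more than 20 N, then let go so that the rail lies flat, held between roller and stop with its slot still on the post. Leave the mug, the wooden mould and the jigger where they stand.

Things in the scene. Friction and masses are not known exactly. Their poses are not given: they have to be found in the camera images.
- board: Flat smooth waxed plywood board (the rail slides on it easily) fixed to the table, 300 (its x) x 380 (its y) x 10 mm thick; origin at the centre of its underside. Everything given below 'on the board' is in the board's axes. Its +x side points roughly away from the robot.
- post: Fixed upright round steel post, 12 mm diameter, 37 mm high, on the board; origin at the centre of its foot, on the board's top (board x +70, y -140 mm).
- post_mid (a point): Point on the post's axis 13 mm above the board's top (half the rail's height).
- rail: Loose straight aluminium rail, 260 long (its x) x 28 x 26 mm high, about 0.4 kg; origin at the centre of its underside. Its -x end has an open slot 17 wide, 26 mm deep; its +x end is round, radius 14 mm. It starts on the board, slot towards the post and 10 to 50 mm off it, free end 30 to 50 degrees out of line towards board -x. In line, its x axis points along board +y.
- rail_centre (a point): Centre of the rail, half-way up (13 mm above its underside); axes as the rail's. Grasp it across its 28 mm width.
- rail_seat (a point): Point of the rail in the slot, 110 mm from the rail's centre towards -x, half-way up: it lies on the post's axis when the slot is fully home on the post.
- stop_block: Fixed dark steel block 28 x 24 x 34 mm on the board; origin at the middle of its lower -x edge. A set screw with a rubber buffer, 16 mm in diameter, reaches from it towards board -x to meet the far (+x) side of the rail. The rubber gives about 1 mm for each 10 N. Push level: bearing down on the rail adds friction on the board.
- buffer_face (a point): Average place of the centre of the buffer's face, 24 mm in front of the stop block, 14 mm above the board's top, 195 mm from the post along board +y. The real face is set anew each time up to 10 mm nearer or farther along board x; that setting is not reported and must be felt.
- catch_housing: Fixed dark steel housing 32 x 34 x 32 mm of the spring roller catch, beyond the rail's free end; origin at the middle of the lower edge that faces the post. The roller in front of it springs back towards it (board +y) by up to 15 mm: 1.5 N at first, 0.4 N more each mm.
- roller_rest (a point): Axis of the roller (36 mm in diameter, 18 mm high) when it stands fully out; 16 mm nearer board -x than the post. The rail's round end pushes it back in swinging by (a push of 3 to 8 N near the stop); past it, the roller springs out behind the rail, holds it against the stop with 1 to 5 N and presses it endwise on to the post.
- mug: Bystander: white mug, 95 mm high, right of the board; origin at the centre of its underside.
- mould: Bystander: wooden press mould 58 x 160 x 27 mm, right of the board; origin at the centre of its underside.
- jigger: Bystander: hourglass-shaped steel jigger 44 mm wide, 108 mm high, behind the board; origin at the centre of its underside.

How it is judged:
By the outcome, as a careful person would: the job done as asked, in the order asked, and still so for the second after the job is handed in, with the robot touching nothing.
It also fails if it takes over 64 s, if anything falls off the work surface, if the arm or the gripper's body presses on something with over 40 N, if the wrist force passes 120 N, or if a joint passes its speed limit or range.

### The arm

A 6-joint arm with a two-finger parallel gripper is mounted at the origin on a cart in front of the work surface, level with it; the furniture and walls round the work are solid. World frame = base frame: x ahead of the robot, y to its left, z up, the work surface at z = 0. Lengths are in mm, angles in rad, forces in N, time in s.
With the tool pointing down it reaches from about 300 to 775 mm from the base axis. Payload 14.6 kg.
Tool frame: the origin (TCP) lies between the finger pads; the fingertips stand 17 mm ahead of it and the grasp point (between the pads) lies 2 mm behind it (manip.tip_reach is the distance from the TCP to the fingertips, in mm); z points along the fingers, y is the line along which they close (so a half turn about z gives the same grasp; the last joint's range is limited). The gripper opens to 94 mm and grips with 3 to 60 N. Pads are 16 mm wide; open, the fingers measure 119 mm over their backs; the gripper's body (75 mm by 177 mm) begins 78 mm behind the grasp point.
Start: joints at [-1.281, 0.3, 1.521, -0, 1.321, -0.067], TCP at [192.095, -515.353, 222.446] pointing down, gripper open.
Joint ranges: [-3.03, 3.03], [-0.79, 2.21], [0.23, 2.52], [-1.04, 4.18], [0, 3.07], [-2.55, 2.55]. Speed limits (rad/s): [2.22, 2.22, 2.57, 3.14, 3.14, 3.14].

### API

Orientations are given as [roll, pitch, yaw] about the fixed x, y, z axes, in that order (R = Rz(yaw) Ry(pitch) Rx(roll)).
In Python, from cell import manip, viewer gives the robot as it stands.
- The arm moves only by the tool apply_moves, never from a script. Its argument "moves" is a list of rows, each a list of 3 entries, a list of its own where there are three numbers: the shift along the tool's x, y, z each as a share of 0.25 m, from -1 to 1, then the turn, a rotation vector about the tool's x, y, z each as a share of pi rad, from -1 to 1, then the closure, from 0 (fully open) to 1 (shut). In form: [[[dx, dy, dz], [wx, wy, wz], grip], ...]. A call has 1 to 12 rows; each row is the pose to reach, as a shift and turn from the pose commanded when the call began, along the tool's axes at that moment, turning the shorter way round; what a row does not reach only later rows make up. A row lasts 1/12 s, in which the tool goes at most 41.7 mm and 7.16 degrees, less where a joint would pass 70% of its speed; a pose out of reach is approached as far as the arm can. A call with a number of a shift or a turn outside -1 to 1 is refused whole. A call with a gripper value outside its range is refused whole. The fingers move at their own pace and stop on an object; "squeeze" is the grip in N (left out, the last holds). Time passes only in rows, so rows that repeat a pose let the fingers close. It gives the time, the measured TCP pose, the force, the opening and the grip force at its end, in the units of the state.
- manip.read_state(): the state, without advancing time (a new reading comes with each control period).
- viewer.camera(name): name is "scene" or "side" or "wrist"; returns the picture (384x512x3 uint8, blue, green, red); there is no depth.
- viewer.camera_info(name): a dict with "camera_matrix" (3x3 intrinsics, pixels), "R" (3x3) and "t" (3): a world point X has camera coordinates R X + t. Camera axes: x right, y down, z forward; pixel columns grow to the right and rows downward; lengths in mm; the calibration is good to about 2 mm. A picture is of the moment at which its call begins: read the wrist's pose just before it. camera_info takes no time and is no camera call; for the wrist camera it gives the pose at the moment of the call.
- manip.sign_off(): hands the job in; it is judged then, once.
The state is a dict: "clock": time; "joints": joint angles; "qd": joint speeds; "effort": joint torques, N m; "eef_pos": TCP position; "eef_rot": TCP orientation; "wrist_force": force on the tool from outside, world axes, zero at the start; "moment": the same for the moment, N m; "finger_gap": finger opening in mm; "finger_force": force on a finger pad.
Only numpy, scipy, OpenCV 4.12 (cv2) and the standard library are available. Lean on these libraries where they do the work, as an engineer would, in place of code of your own. Each camera call takes 0.05 s, during which the arm holds its last target. There are 200 camera calls.

## Working session

There is one attempt and no reset: what is moved stays moved. The work goes in short steps, Python scripts to look and compute and a tool call to move; the robot and the scene stay as the last step left them, time stands still between calls to the robot, and variables do not carry over. Pictures are saved under pics/ and viewed, at most 10 in all, crops included, and the job is handed in when it is done.

Besides the shell and the picture viewer there is one more tool, called after "Call:" as a command line: name --argument value ..., lists and objects as JSON in quotes. apply_moves: Moves the arm, as the interface text tells. Shift numbers are shares of 0.25 m and turn numbers shares of pi rad, none past 1 either way. Its arguments: {"type":"object","properties":{"moves":{"type":"array"},"squeeze":{"type":"number"}},"required":["moves"]}

```bash
mkdir -p pics; ls
python3 - <<'E'
from cell import manip, viewer
import cv2
print(manip.read_state())
for n in("scene","side"):
    cv2.imwrite(f"pics/{n}0.png",viewer.camera(n)); i=viewer.camera_info(n); print(n,i)
E
```

```text
pics
{'clock': 0.0, 'joints': array([-1.28058801e+00,  3.00488229e-01,  1.52158096e+00, -3.27424407e-05,
        1.32071876e+00, -6.66298299e-02]), 'qd': array([-0.0015833 ,  0.0009533 , -0.00146438,  0.00143694, -0.00072724,
       -0.00086576]), 'effort': array([ 2.42363712e-03, -5.31799364e+01, -3.52728331e+01,  7.09270779e-02,
        2.44835968e-02, -8.25109078e-05]), 'eef_pos': array([ 192.02530858, -515.12400536,  221.87697945]), 'eef_rot': array([-3.14039789e+00, -4.79399120e-05,  3.56846238e-01]), 'wrist_force': array([ 0.53643023, -0.22458213, -0.30978044]), 'moment': array([-0.00117251, -0.01662003,  0.03127247]), 'finger_force': 0.0, 'finger_gap': 94.29178803287051}
scene {'camera_matrix': array([[459.88514223,   0.        , 257.70867116],
       [  0.        , 459.88514223, 194.76576676],
       [  0.        ,   0.        ,   1.        ]]), 'R': array([[-0.73440641, -0.67869482, -0.0045352 ],
       [-0.40121142,  0.4395156 , -0.80365131],
       [ 0.54742727, -0.5883871 , -0.59508319]]), 't': array([348.83616105, 348.0278961 , 984.84031063])}
side {'camera_matrix': array([[357.5571969 ,   0.        , 253.43720082],
       [  0.        , 357.5571969 , 194.10221153],
       [  0.        ,   0.        ,   1.        ]]), 'R': array([[-0.99671116,  0.07790917, -0.02229402],
       [ 0.06373854,  0.58381525, -0.80938072],
       [-0.05004259, -0.80813979, -0.58686099]]), 't': array([ 610.17073247,  105.60806312, 1079.13453512])}
```

View pics/scene0.png

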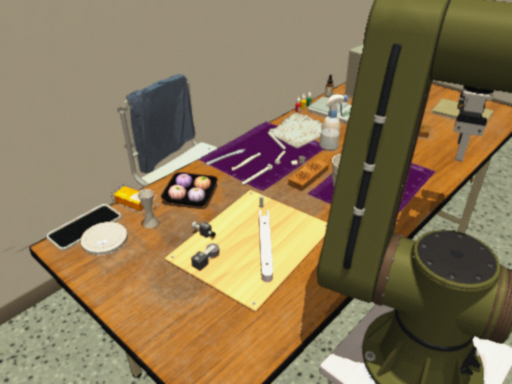

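View pics/side0.png

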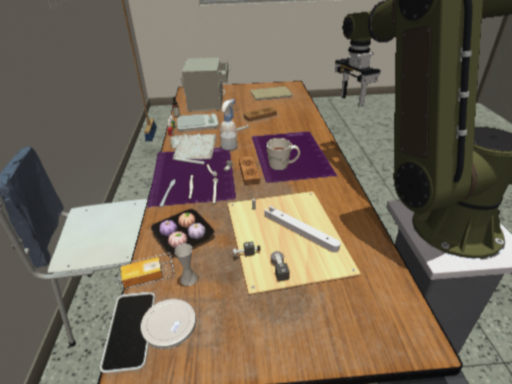

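The scene picture shows the board at about (168–330, 191–302), the rail from (262,210) to (267,278) and the post at (261,203). In the side picture the rail runs from (268,212) to (335,245), with the post at (253,204), stop at (248,249) and roller catch at (280,265). Next I cast the contours onto planes.

```bash
cat > h.py <<'E'
import numpy as np, cv2
def ray(i,uv,z):
    "pixels -> world points on plane z"
    uv=np.atleast_2d(np.asarray(uv,float)); R=i['R'];c=-R.T@i['t']
    d=np.c_[uv,np.ones(len(uv))]@np.linalg.inv(i['camera_matrix']).T@R
    return c+d*((z-c[2])/d[:,2])[:,None]
def proj(i,P):
    p=(np.atleast_2d(P)@i['R'].T+i['t'])@i['camera_matrix'].T
    return p[:,:2]/p[:,2:]
def big(m): 
    return max(cv2.findContours(m,cv2.RETR_EXTERNAL,cv2.CHAIN_APPROX_NONE)[0],key=cv2.contourArea)
def rect(p):
    (c,s,a)=cv2.minAreaRect(p[:,:2].astype(np.float32)); return np.round(c,1),np.round(s,1),round(a,2)
E
python3 - <<'E'
from h import *; from cell import viewer
for n,roi in(("scene",(160,185,340,310)),("side",(220,185,360,295))):
    im=cv2.imread(f"pics/{n}0.png"); i=viewer.camera_info(n)
    hsv=cv2.cvtColor(im,cv2.COLOR_BGR2HSV); x0,y0,x1,y1=roi
    k=np.zeros(im.shape[:2],np.uint8);k[y0:y1,x0:x1]=255
    b=cv2.inRange(hsv,(17,60,150),(35,255,255))&k
    b=cv2.morphologyEx(b,cv2.MORPH_OPEN,np.ones((3,3)))
    hull=cv2.convexHull(big(b)); P=ray(i,hull[:,0],10)
    print(n,"board",rect(P)); 
    q=cv2.boxPoints(cv2.minAreaRect(P[:,:2].astype(np.float32)));print(q.round())
    inside=np.zeros_like(k);cv2.fillConvexPoly(inside,hull,255)
    r=cv2.inRange(hsv,(0,0,150),(180,45,255))&inside
    rc=big(r); print("rail",rect(ray(i,rc[:,0],36)), cv2.boundingRect(rc))
    cv2.imwrite(f"pics/{n}c.png",cv2.resize(im[y0:y1,x0:x1],None,fx=4,fy=4,interpolation=cv2.INTER_CUBIC))
a=cv2.imread("pics/scenec.png");print(a.shape)
E
```

```text
scene board (array([512.6, -18.5]), array([309.8, 391. ]), 6.93)
[[ 335.  157.]
 [ 382. -231.]
 [ 690. -194.]
 [ 643.  194.]]
rail (array([465.4, -18.9]), array([ 27. , 259.7]), 44.32) (259, 211, 14, 67)
side board (array([513.6, -23. ]), array([304.3, 392.6]), 6.86)
[[ 339.  154.]
 [ 386. -236.]
 [ 688. -200.]
 [ 641.  190.]]
rail (array([469.9, -26. ]), array([ 31.9, 258.9]), 44.45) (265, 206, 75, 41)
(500, 720, 3)
```

View pics/scenec.png

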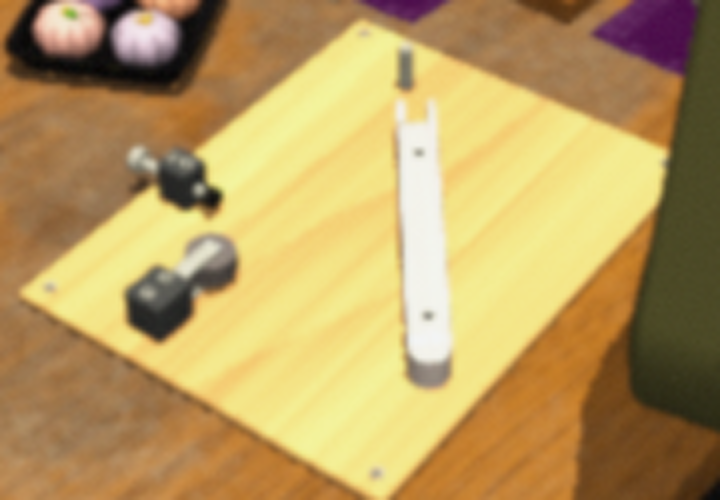

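View pics/sidec.png

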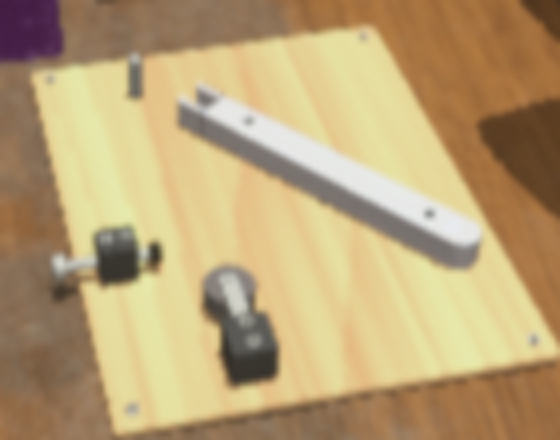

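The rail lies at about 134.4° centred near (467,−22), 37.5° open. Board yaw is about 6.9°, which puts the post near (599,−152). I move above the rail for a closer look.

Call:
apply_moves --moves '[[[0.8,-0.67,-0.2],[0,0,-0.32],0],[[0.8,-0.67,-0.2],[0,0,-0.32],0],[[0.8,-0.67,-0.2],[0,0,-0.32],0],[[0.8,-0.67,-0.2],[0,0,-0.32],0],[[0.8,-0.67,-0.2],[0,0,-0.32],0],[[0.8,-0.67,-0.2],[0,0,-0.32],0],[[0.8,-0.67,-0.2],[0,0,-0.32],0],[[0.8,-0.67,-0.2],[0,0,-0.32],0],[[0.8,-0.67,-0.2],[0,0,-0.32],0],[[0.8,-0.67,-0.2],[0,0,-0.32],0]]'

```text
clock: 0.93
eef_pos: [320.9, -288.5, 272.3]
eef_rot: [-3.141, -0.0, 1.359]
wrist_force: [-0.6, -0.4, 0.7]
finger_gap: 94.0
finger_force: 0.0
```

```bash
cat >> h.py <<'E'
def tri(us):
    "[(info,uv)..] -> least squares point"
    A=np.zeros((3,3));b=np.zeros(3)
    for i,uv in us:
        c=-i['R'].T@i['t'];d=(ray(i,uv,0)[0]-c);d/=np.linalg.norm(d);M=np.eye(3)-np.outer(d,d);A+=M;b+=M@c
    return np.linalg.solve(A,b)
def go(s,xyz,yaw_deg):
    "shares for a move from state s to TCP xyz, yaw"
    from scipy.spatial.transform import Rotation as Q
    R=Q.from_euler('xyz',s['eef_rot']); T=Q.from_euler('xyz',[np.pi,0,np.radians(yaw_deg)])
    return (R.inv().apply(np.array(xyz)-s['eef_pos'])/250).round(4),((R.inv()*T).as_rotvec()/np.pi).round(4)
E
python3 - <<'E'
from h import *; from cell import manip,viewer
a,b=viewer.camera_info("scene"),viewer.camera_info("side")
print("post foot",tri([(a,(261.2,206.5)),(b,(253.7,208.8))]),"top",tri([(a,(261.5,196.7)),(b,(253.5,199.3))]))
for i,u in((a,(261.5,196.7)),(b,(253.5,199.3))): print(ray(i,u,47))
s=manip.read_state();print(s['eef_pos'],s['eef_rot'],s['joints']);print(go(s,[470,-60,330],134.4))
E
```

```text
post foot [ 599.08090751 -150.36636352    8.71482275] top [ 598.69693525 -151.42007358   46.01987372]
[[ 596.4134037  -148.35326621   47.        ]]
[[ 599.00119314 -152.62199076   47.        ]]
[ 320.91875197 -288.53007993  272.2550992 ] [-3.14125464e+00 -1.67507101e-04  1.35888234e+00] [-8.17183589e-01 -7.28507746e-03  1.75610416e+00 -5.54475229e-05
  1.39314685e+00 -6.05259823e-01]
(array([ 1.0191,  0.3906, -0.2309]), array([-1.000e-04, -1.000e-04, -3.141e-01]))
```

Call:
apply_moves --moves '[[[0.98,0.39,-0.23],[0,0,-0.314],0],[[0.98,0.39,-0.23],[0,0,-0.314],0],[[0.98,0.39,-0.23],[0,0,-0.314],0],[[0.98,0.39,-0.23],[0,0,-0.314],0],[[0.98,0.39,-0.23],[0,0,-0.314],0],[[0.98,0.39,-0.23],[0,0,-0.314],0],[[0.98,0.39,-0.23],[0,0,-0.314],0],[[0.98,0.39,-0.23],[0,0,-0.314],0],[[0.98,0.39,-0.23],[0,0,-0.314],0],[[0.98,0.39,-0.23],[0,0,-0.314],0]]'

```text
clock: 1.77
eef_pos: [467.0, -69.7, 329.4]
eef_rot: [-3.141, -0.001, 2.341]
wrist_force: [0.3, 0.6, -0.1]
finger_gap: 94.1
finger_force: 0.0
```

Run:
```python
from h import *; from cell import manip,viewer
i=viewer.camera_info("wrist"); im=viewer.camera("wrist"); cv2.imwrite("pics/w1.png",im); np.save("w1.npy",i,allow_pickle=True)
print(manip.read_state()['eef_pos'], -i['R'].T@i['t'])
for p in([599,-151,47],[599,-151,10],[467,-22,36]): print(proj(i,p))
```

```text
[466.90809547 -69.89828247 329.55219394] [416.13421886 -16.27488526 491.93108944]
[[277.67064338 252.88636118]]
[[276.20742056 243.78519277]]
[[276.43593121 145.2590366 ]]
```

View pics/w1.png

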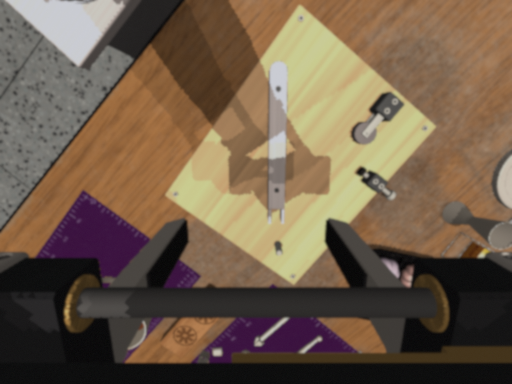

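The wrist view shows the rail from its round end at (279,62) to the slot prongs at (268–283,222). The post is at (278,247), the roller at (364,133), the buffer tip at (361,171), and the board corners at (301,6), (435,126), (293,283), (168,194).

Run:
```python
from h import *; from cell import manip
i=np.load("w1.npy",allow_pickle=True).item(); im=cv2.imread("pics/w1.png")
hsv=cv2.cvtColor(im,cv2.COLOR_BGR2HSV)
k=np.zeros(im.shape[:2],np.uint8);k[55:232,255:300]=255
m=cv2.inRange(hsv,(0,0,80),(180,60,255))&k
c=big(m);P=ray(i,c[:,0],36)
print(rect(P),cv2.boundingRect(c))
# centreline per row
for y in (75,100,120,140,160,180,200,215): 
    x=np.where(m[y])[0]; print(y,x.min(),x.max(),len(x),hsv[y,x.min()-1],end=' ')
q=np.array([(np.where(m[y])[0].min()+np.where(m[y])[0].max())/2 for y in range(80,205)])
W=ray(i,np.c_[q,np.arange(80,205)],36)[:,:2]
vx,vy,x,y=cv2.fitLine(W.astype(np.float32),cv2.DIST_HUBER,0,.01,.01)[:,0];
ang=np.degrees(np.arctan2(vy,vx));ang=ang%180;d=np.array([np.cos(np.radians(ang)),np.sin(np.radians(ang))])
t=(P[:,:2]-[x,y])@d;print("\nang",ang,"ends",t.min(),t.max(),"centre",np.array([x,y])+d*(t.min()+t.max())/2)
B=ray(i,[(301,5),(436,126),(293,284),(166,194)],10)[:,:2];print(B.round(),B.mean(0),[np.degrees(np.arctan2(*(B[a]-B[b])[::-1])) for a,b in((1,0),(2,3),(0,3),(1,2))])
k[:]=0;k[235:262,265:292]=255
pm=cv2.inRange(hsv,(0,0,0),(180,255,90))&k
c=big(pm);print("post",c[:,0].min(0),c[:,0].max(0))
print("post top",ray(i,(278.5,250),47),"roller",ray(i,(364,133),28),"buf",ray(i,(359,171),24))
```

```text
(array([470.7, -24.5]), array([ 29.6, 261.5]), 44.08) (267, 60, 22, 165)
75 269 288 20 [ 23  68 173] 100 269 287 19 [ 14  82 131] 120 269 286 18 [ 14  73 130] 140 268 286 19 [ 17  84 146] 160 268 285 18 [ 14  93 115] 180 268 284 17 [ 15  91 115] 200 268 284 17 [ 14  86 124] 215 268 284 8 [ 19  75 160] 
ang 133.98563 ends -139.12145596543684 122.44510728621506 centre [470.52020014 -24.74060465]
[[ 347.  152.]
 [ 639.  186.]
 [ 683. -188.]
 [ 390. -220.]] [514.71180838 -17.52017786] [np.float64(6.822120917034022), np.float64(6.233528394526253), np.float64(96.5035543124347), np.float64(96.66997744966801)]
post [276 242] [279 249]
post top [[ 596.13092877 -146.13383622   47.        ]] roller [[555.82904271  90.80402548  28.        ]] buf [[599.27254675  44.93567492  24.        ]]
```

Run:
```python
from h import *; from cell import manip,viewer
a,b=viewer.camera_info("scene"),viewer.camera_info("side")
print("jigger",ray(a,(151,222),0),ray(b,(187,281),0))
s=manip.read_state();print(go(s,[427,20,31],134.2), go(s,[427,20,100],134.2))
```

```text
jigger [[794.93224102 115.94653424   0.        ]] [[796.98866488 123.25280996   0.        ]]
(array([0.3685, 0.1363, 1.1944]), array([-0.0002, -0.0002, -0.0004])) (array([0.3687, 0.1362, 0.9184]), array([-0.0002, -0.0002, -0.0004]))
```

Call:
apply_moves --moves '[[[0.37,0.136,0.5],[0,0,0],0],[[0.37,0.136,0.92],[0,0,0],0],[[0.37,0.136,0.92],[0,0,0],0],[[0.37,0.136,0.92],[0,0,0],0],[[0.37,0.136,0.92],[0,0,0],0],[[0.37,0.136,0.92],[0,0,0],0],[[0.37,0.136,0.92],[0,0,0],0],[[0.37,0.136,0.92],[0,0,0],0],[[0.37,0.136,0.92],[0,0,0],0]]'

```text
clock: 2.57
eef_pos: [427.7, 19.8, 101.8]
eef_rot: [3.14, 0.002, 2.346]
wrist_force: [0.7, 0.2, 0.4]
finger_gap: 93.9
finger_force: 0.0
```

Run:
```python
from h import *; from cell import manip,viewer
s=manip.read_state();print(s['eef_pos'],s['eef_rot'],go(s,[427,20,31],134.2))
```

```text
[427.6503842   19.8218906  101.75241678] [3.14026772e+00 1.52924539e-03 2.34564934e+00] (array([ 0.0028, -0.0017,  0.283 ]), array([0.0004, 0.0005, 0.0011]))
```

Call:
apply_moves --moves '[[[0,0,0.14],[0,0,0],0],[[0,0,0.24],[0,0,0],0],[[0,0,0.275],[0,0,0],0],[[0,0,0.275],[0,0,0],0.4],[[0,0,0.275],[0,0,0],0.6],[[0,0,0.275],[0,0,0],1],[[0,0,0.275],[0,0,0],1],[[0,0,0.275],[0,0,0],1],[[0,0,0.275],[0,0,0],1],[[0,0,0.275],[0,0,0],1],[[0,0,0.275],[0,0,0],1],[[0,0,0.275],[0,0,0],1]]' --squeeze 25

```text
clock: 3.57
eef_pos: [426.5, 20.7, 31.3]
eef_rot: [3.142, 0.0, 2.349]
wrist_force: [-0.4, 0.1, -0.0]
finger_gap: 37.3
finger_force: 0.0
```

Run:
```python
from h import *; from cell import manip,viewer
s=manip.read_state();print(s['eef_pos'],s['eef_rot'],s['wrist_force'],s['finger_gap'],s['finger_force'])
for n in("scene","wrist"):
    cv2.imwrite(f"pics/{n}2.png",viewer.camera(n))
a=cv2.imread("pics/scene2.png")[170:310,180:340];b=cv2.imread("pics/wrist2.png")
h=np.zeros((384,800,3),np.uint8);h[:,:512]=b;h[:252,512:]=cv2.resize(a,(288,252));cv2.imwrite("pics/c2.png",h);print(viewer.camera_info("wrist"))
```

```text
[426.45927405  20.70927021  31.2616932 ] [3.14158053e+00 1.11125005e-05 2.34858986e+00] [-0.38296487  0.12372111 -0.0357046 ] 37.29594919994251 0.0
{'camera_matrix': array([[279.71124428,   0.        , 256.22798857],
       [  0.        , 279.71124428, 193.19721745],
       [  0.        ,   0.        ,   1.        ]]), 'R': array([[ 7.12072033e-01,  7.02106327e-01,  3.53844990e-04],
       [ 6.78980315e-01, -6.88745878e-01,  2.54194507e-01],
       [ 1.78715281e-01, -1.80764545e-01, -9.67153053e-01]]), 't': array([-318.89905343, -253.0595096 ,  133.58988277])}
```

View pics/c2.png

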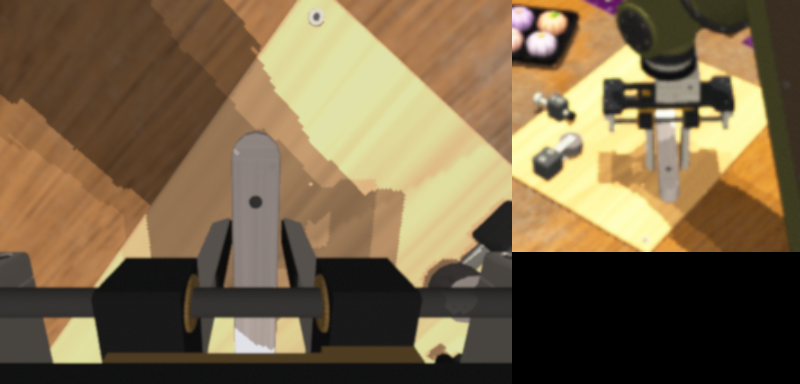

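The rail lies between the fingers, well centred, with its round tip at (256,131) in the wrist picture; the fingers are still closing.

Call:
apply_moves --moves '[[[0,0,0],[0,0,0],1],[[0,0,0],[0,0,0],1],[[0,0,0],[0,0,0],1],[[0,0,0],[0,0,0],1],[[0,0,0],[0,0,0],1]]'

```text
clock: 4.08
eef_pos: [426.4, 20.7, 31.2]
eef_rot: [-3.142, -0.0, 2.349]
wrist_force: [-0.4, 0.2, 0.7]
finger_gap: 28.0
finger_force: 25.0
```

Run:
```python
from h import *; from cell import manip,viewer
s=manip.read_state();print(s['eef_pos'],s['eef_rot'],s['wrist_force'],s['finger_gap'],s['finger_force'])
i=viewer.camera_info("wrist"); im=viewer.camera("wrist");cv2.imwrite("pics/w3.png",im)
hsv=cv2.cvtColor(im,cv2.COLOR_BGR2HSV)
k=np.zeros(im.shape[:2],np.uint8);k[110:215,220:295]=255
c=big(cv2.inRange(hsv,(0,0,80),(180,60,255))&k)
P=ray(i,c[:,0],36)[:,:2];e=s['eef_pos'][:2];y=s['eef_rot'][2]
d=np.array([np.cos(y),np.sin(y)]);n=np.array([np.sin(y),-np.cos(y)])
t=(P-e)@d;w=(P-e)@n
print("bbox",cv2.boundingRect(c),"tip along",t.max(),"edges",[(lo,w[(t>lo)&(t<lo+5)].min().round(1),w[(t>lo)&(t<lo+5)].max().round(1)) for lo in (10,20,30,40,50)])
for p in ((598.5,-150),(596,-146)): print((np.array(p)-e)@d,(np.array(p)-e)@n)
```

```text
[426.43339242  20.70182986  31.17199239] [-3.14152863e+00 -6.32875286e-05  2.34858271e+00] [-0.37657465  0.19101924  0.72731263] 27.991941867006023 24.976421892642975Traceback (most recent call last):
  File "<stdin>", line 10, in <module>
    return umr_minimum(a, axis, None, out, keepdims, initial, where)
ValueError: zero-size array to reduction operation minimum which has no identity
```

Run:
```python
from h import *; from cell import manip,viewer
s=manip.read_state()
i=viewer.camera_info("wrist"); im=cv2.imread("pics/w3.png")
hsv=cv2.cvtColor(im,cv2.COLOR_BGR2HSV)
k=np.zeros(im.shape[:2],np.uint8);k[110:215,220:295]=255
c=big(cv2.inRange(hsv,(0,0,80),(180,60,255))&k)
P=ray(i,c[:,0],36)[:,:2];e=s['eef_pos'][:2];y=s['eef_rot'][2]
d=np.array([np.cos(y),np.sin(y)]);n=np.array([np.sin(y),-np.cos(y)])
t=(P-e)@d;w=(P-e)@n
print("bbox",cv2.boundingRect(c),"tip along",t.max(),t.min(),w.min(),w.max())
for r in (165,180,195): x=np.where((c[:,0,1]==r))[0]; print(c[x,0,0])
for p in ((598.5,-150),(596,-146)): print((np.array(p)-e)@d,(np.array(p)-e)@n)
```

```text
bbox (233, 132, 48, 83) tip along 67.3104576461583 19.657035674061497 -12.865771198172293 14.436108576920383
[233 280]
[233 280]
[234 279]
-242.35446337327906 2.7837037167119507
-237.7503395583988 3.8093956281805563
```

Call:
apply_moves --moves '[[[-0.03,0.011,0],[0,0,0],1],[[-0.06,0.011,0],[0,0,0],1],[[-0.09,0.011,0],[0,0,0],1],[[-0.12,0.011,0],[0,0,0],1],[[-0.15,0.011,0],[0,0,0],1],[[-0.15,0.011,0],[0,0,0],1],[[-0.15,0.011,0],[0,0,0],1]]'

```text
clock: 4.72
eef_pos: [455.0, -4.5, 31.1]
eef_rot: [3.142, 0.0, 2.348]
wrist_force: [0.4, -0.9, 0.0]
finger_gap: 27.9
finger_force: 25.0
```

Run:
```python
from h import *; from cell import manip,viewer
s=manip.read_state();print(s['eef_pos'],s['eef_rot'],s['wrist_force'],s['finger_gap'])
h=np.zeros((400,800,3),np.uint8)
for k,n in enumerate(("scene","side")):
    im=viewer.camera(n);cv2.imwrite(f"pics/{n}4.png",im)
    u,v=proj(viewer.camera_info(n),[590,-140,40])[0].astype(int);u-=20;v-=20;print(n,u,v)
    h[:,400*k:400*k+400]=cv2.resize(im[v:v+40,u:u+40],(400,400),interpolation=cv2.INTER_CUBIC)
cv2.imwrite("pics/c4.png",h)
e=s['eef_pos'][:2];y=s['eef_rot'][2]
d=np.array([np.cos(y),np.sin(y)]);n=np.array([np.sin(y),-np.cos(y)])
for sg in(-1,1):
  p=np.r_[e-193*d+sg*11*n,36]; print([proj(viewer.camera_info(m),p)[0] for m in("scene","side")])
```

```text
[454.95802067  -4.48878784  31.14342395] [3.14154593e+00 1.09901685e-04 2.34780057e+00] [ 0.35960955 -0.91779999  0.02390882] 27.940328268281746
scene 241 180
side 236 183
[array([265.29481467, 201.33344496]), array([258.77777924, 202.22715775])]
[array([257.91569146, 201.49896434]), array([254.29994772, 205.46916886])]
```

View pics/c4.png

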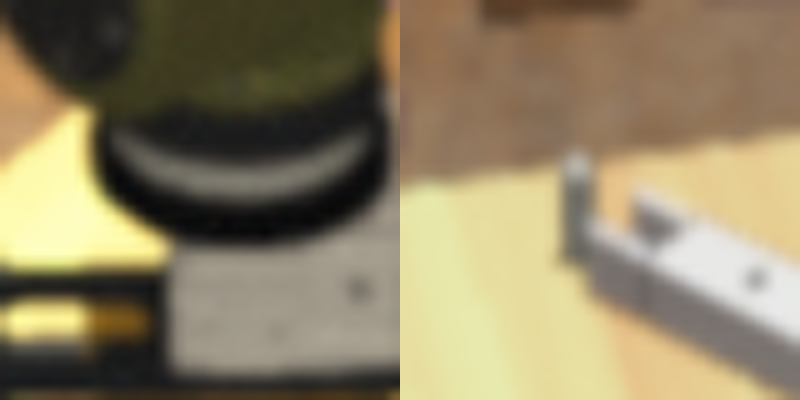

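The side crop shows the post top at (253.5,199) and the prong tips at (255,204.8) and (259.5,201.5), just short of the post. I work out their relative offset within this single view.

Run:
```python
from h import *; from cell import manip,viewer
s=manip.read_state();b=viewer.camera_info("side");y=s['eef_rot'][2]
im=cv2.imread("pics/side4.png");g=cv2.cvtColor(im,cv2.COLOR_BGR2GRAY)
print(g[196:212,248:264])
d=np.array([np.cos(y),np.sin(y)]);n=np.array([np.sin(y),-np.cos(y)])
A=ray(b,[(255.0,204.8),(259.5,201.5),(257.25,203.15)],36)[:,:2]
p=ray(b,[(253.5,198.8),(253.5,199.3)],47)[:,:2];f=ray(b,(253.5,208.6),10)[:,:2]
print((A-A[2])@d,(A-A[2])@n)
for q in (*p,*f): print(q,(q-A[2])@d,(q-A[2])@n)
print(s['eef_pos'][:2]-193*d,A)
```

```text
[[118 117 117 116 117 122 125 127 126 125 121 116 115 115 116 118]
 [117 116 115 117 121 130 130 126 127 129 127 127 127 127 128 133]
 [115 116 119 124 137 155 150 133 137 146 151 159 165 167 166 170]
 [129 136 146 151 158 177 170 151 164 175 181 190 197 200 202 202]
 [172 177 184 180 157 161 159 160 186 195 198 202 205 207 209 209]
 [207 207 207 192 142 127 129 151 189 199 200 205 210 211 212 210]
 [215 215 213 195 135 109 117 147 189 199 198 197 208 214 214 214]
 [216 215 213 196 135 110 117 149 190 199 191 170 177 194 208 216]
 [216 216 214 196 135 112 127 158 189 199 187 151 136 148 174 196]
 [216 217 215 197 137 113 136 173 197 203 185 150 122 120 133 161]
 [216 216 215 199 139 111 127 167 192 200 192 169 135 124 138 170]
 [216 217 215 196 137 107 110 132 154 176 191 193 171 156 183 208]
 [216 216 212 186 134 110 106 115 122 134 157 182 184 189 216 228]
 [216 216 212 192 165 142 123 117 115 115 123 136 151 182 208 225]
 [215 216 215 212 203 184 152 124 115 113 114 113 115 138 165 194]
 [215 216 217 218 215 203 168 131 117 115 114 110 105 115 125 143]]
[ 0.0680651  -0.06887531  0.        ] [ 11.12507959 -11.25750509   0.        ]
[ 598.79205167 -155.29269969] -14.747367782120538 0.9822363548290028
[ 599.00119314 -152.62199076] -12.991022110586822 3.005025571554409
[ 599.90788179 -151.56327792] -12.872740228298374 4.39389798570963
[ 589.99214964 -141.6066449 ] [[ 595.62512362 -137.61941795]
 [ 579.77194533 -153.4205441 ]
 [ 587.74543176 -145.47323772]]
```

Call:
apply_moves --moves '[[[-0.006,0.006,0],[0,0,0],1],[[-0.012,0.006,0],[0,0,0],1],[[-0.018,0.006,0],[0,0,0],1],[[-0.024,0.006,0],[0,0,0],1],[[-0.03,0.006,0],[0,0,0],1],[[-0.036,0.006,0],[0,0,0],1],[[-0.036,0.006,0],[0,0,0],1]]' --squeeze 12

```text
clock: 5.4
eef_pos: [462.3, -9.6, 31.1]
eef_rot: [-3.142, 0.0, 2.348]
wrist_force: [-0.2, 0.3, -2.3]
finger_gap: 27.8
finger_force: 12.0
```

Call:
apply_moves --moves '[[[-0.006,0,0],[0,0,0],1],[[-0.012,0,0],[0,0,0],1],[[-0.016,0,0],[0,0,0],1],[[-0.016,0,0],[0,0,0],1]]'

```text
clock: 5.73
eef_pos: [465.0, -12.4, 31.2]
eef_rot: [3.142, 0.0, 2.348]
wrist_force: [0.3, 0.1, -2.0]
finger_gap: 27.9
finger_force: 12.0
```

Call:
apply_moves --moves '[[[-0.008,0,0],[0,0,0],1],[[-0.016,0,0],[0,0,0],1],[[-0.024,0,0],[0,0,0],1],[[-0.032,0,0],[0,0,0],1],[[-0.04,0,0],[0,0,0],1],[[-0.04,0,0],[0,0,0],1]]'

```text
clock: 6.23
eef_pos: [472.2, -19.7, 31.2]
eef_rot: [3.142, 0.0, 2.348]
wrist_force: [-0.7, -0.7, -3.0]
finger_gap: 27.9
finger_force: 12.0
```

Run:
```python
from h import *; from cell import manip,viewer
s=manip.read_state();print(s['eef_pos'],s['wrist_force'],s['moment'])
im=viewer.camera("side");cv2.imwrite("pics/side5.png",im)
cv2.imwrite("pics/c5.png",cv2.resize(im[188:218,238:278],(640,480),interpolation=cv2.INTER_CUBIC))
```

```text
[472.19091777 -19.69530386  31.19049236] [-0.72110119 -0.68377399 -3.04308889] [-0.02148298 -0.08870368 -0.00761286]
```

View pics/c5.png

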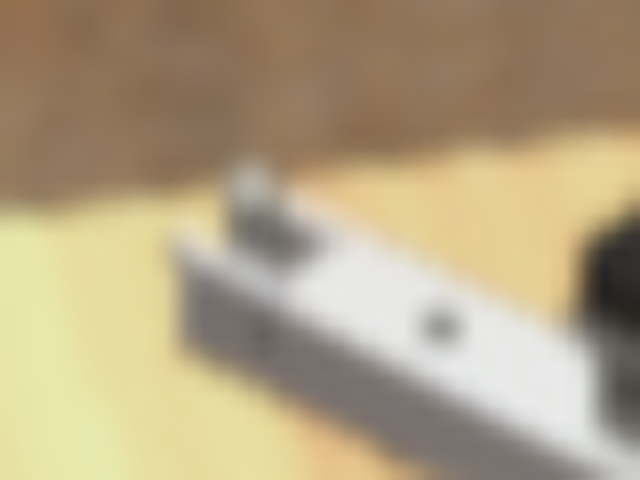

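The post now stands inside the slot, its top at (248,190) in that crop. I advance to feel the slot bottom.

Call:
apply_moves --moves '[[[-0.006,0,0],[0,0,0],1],[[-0.012,0,0],[0,0,0],1],[[-0.018,0,0],[0,0,0],1],[[-0.024,0,0],[0,0,0],1],[[-0.024,0,0],[0,0,0],1]]'

```text
clock: 6.7
eef_pos: [476.3, -23.9, 31.2]
eef_rot: [3.142, 0.0, 2.348]
wrist_force: [0.3, 0.4, -3.0]
finger_gap: 27.9
finger_force: 12.0
```

Call:
apply_moves --moves '[[[-0.004,0,0],[0,0,0],1],[[-0.008,0,0],[0,0,0],1],[[-0.008,0,0],[0,0,0],1]]'

```text
clock: 6.95
eef_pos: [477.7, -25.2, 31.2]
eef_rot: [3.142, 0.0, 2.349]
wrist_force: [0.2, -0.1, -3.0]
finger_gap: 28.1
finger_force: 12.0
```

Call:
apply_moves --moves '[[[-0.004,0,0],[0,0,0],1],[[-0.006,0,0],[0,0,0],1],[[-0.006,0,0],[0,0,0],1]]'

```text
clock: 7.2
eef_pos: [478.7, -26.3, 31.2]
eef_rot: [3.142, 0.0, 2.349]
wrist_force: [0.7, 0.3, -2.9]
finger_gap: 27.9
finger_force: 12.0
```

Call:
apply_moves --moves '[[[-0.003,0,0],[0,0,0],1],[[-0.004,0,0],[0,0,0],1],[[-0.004,0,0],[0,0,0],1]]'

```text
clock: 7.45
eef_pos: [478.9, -26.6, 31.2]
eef_rot: [-3.141, -0.001, 2.348]
wrist_force: [-4.6, 4.2, 0.4]
finger_gap: 28.0
finger_force: 12.0
```

Slot bottom felt with 6 N along the rail, which agrees with the measured post. I back off 1.5 mm and begin the swing about the post.

Call:
apply_moves --moves '[[[0.009,0,0],[0,0,0],1],[[0.009,0,0],[0,0,0],1],[[0.008,0.036,0],[0,0,0.0167],1],[[0.005,0.073,0],[0,0,0.0333],1],[[0.0,0.109,0],[0,0,0.05],1],[[-0.006,0.145,0],[0,0,0.0667],1],[[-0.0145,0.18,0],[0,0,0.0833],1],[[-0.0145,0.18,0],[0,0,0.0833],1]]' --squeeze 25

```text
clock: 8.12
eef_pos: [514.9, 2.6, 31.3]
eef_rot: [3.141, 0.0, 2.085]
wrist_force: [0.0, -0.1, -3.0]
finger_gap: 27.9
finger_force: 25.0
```

Run:
```python
from h import *; from cell import manip,viewer
s=manip.read_state();y=s['eef_rot'][2];d=np.array([np.cos(y),np.sin(y)]);n=np.array([np.sin(y),-np.cos(y)])
w=s['wrist_force'];print(s['eef_pos'],np.degrees(y),w,w[:2]@d,w[:2]@n,s['moment']);print("seat pt",s['eef_pos'][:2]-174*d)
```

```text
[514.89443784   2.6348577   31.25216774] 119.46746801672666 [ 0.02260675 -0.07868388 -3.04379103] -0.07962587505223644 -0.019024676765276905 [ 0.03970161 -0.09886348  0.02849525]
seat pt [ 600.49013626 -148.85565821]
```

Call:
apply_moves --moves '[[[-0.001,0.036,0],[0,0,0.0167],1],[[-0.004,0.073,0],[0,0,0.0333],1],[[-0.009,0.109,0],[0,0,0.05],1],[[-0.0125,0.133,0],[0,0,0.0611],1],[[-0.0125,0.133,0],[0,0,0.0611],1],[[-0.0155,0.133,0],[0,0,0.0611],1],[[-0.0155,0.133,0],[0,0,0.0611],1]]' --squeeze 15

```text
clock: 8.7
eef_pos: [544.3, 14.8, 31.1]
eef_rot: [-3.141, -0.0, 1.897]
wrist_force: [-0.1, 0.5, -2.0]
finger_gap: 27.8
finger_force: 15.0
```

Call:
apply_moves --moves '[[[-0.002,0,0],[0,0,0],1],[[-0.002,0,0],[0,0,0],1]]'

```text
clock: 8.87
eef_pos: [544.6, 14.4, 31.2]
eef_rot: [-3.141, -0.0, 1.896]
wrist_force: [0.2, -0.5, -2.9]
finger_gap: 27.8
finger_force: 15.0
```

Call:
apply_moves --moves '[[[-0.003,0,0],[0,0,0],1],[[-0.003,0,0],[0,0,0],1]]'

```text
clock: 9.03
eef_pos: [545.0, 13.8, 31.2]
eef_rot: [-3.142, -0.0, 1.895]
wrist_force: [-0.5, -0.4, -3.0]
finger_gap: 28.1
finger_force: 15.0
```

Call:
apply_moves --moves '[[[-0.003,0,0],[0,0,0],1],[[-0.003,0,0],[0,0,0],1]]'

```text
clock: 9.2
eef_pos: [545.1, 13.6, 31.1]
eef_rot: [-3.141, -0.001, 1.895]
wrist_force: [-1.9, 3.9, -2.3]
finger_gap: 28.2
finger_force: 15.0
```

Call:
apply_moves --moves '[[[0.002,0,0],[0,0,0],1],[[0.002,0.018,0],[0,0,0.0083],1],[[0.001,0.036,0],[0,0,0.0167],1],[[0,0.054,0],[0,0,0.025],1],[[-0.002,0.072,0],[0,0,0.0333],1],[[-0.004,0.09,0],[0,0,0.0417],1],[[-0.004,0.09,0],[0,0,0.0417],1]]' --squeeze 25

```text
clock: 9.78
eef_pos: [567.4, 19.4, 31.2]
eef_rot: [3.142, 0.0, 1.763]
wrist_force: [-0.9, -0.3, -1.3]
finger_gap: 28.2
finger_force: 25.0
```

```bash
cat > st.py <<'E'
from h import *; from cell import manip,viewer
s=manip.read_state();y=s['eef_rot'][2];d=np.array([np.cos(y),np.sin(y)]);n=np.array([np.sin(y),-np.cos(y)])
w=s['wrist_force'];print(s['eef_pos'].round(2),"yaw",np.degrees(y).round(2),"F along",(w[:2]@d).round(2),"lat",(w[:2]@n).round(2),"z",w[2].round(2),"Mz",s['moment'].round(3));print("seat",(s['eef_pos'][:2]-172.5*d).round(2),"gap",s['finger_gap'].round(1))
E
python3 st.py
```

```text
[567.4   19.4   31.16] yaw 100.99 F along -0.15 lat -0.93 z -1.25 Mz [-0.023  0.172 -0.172]Traceback (most recent call last):
  File "st.py", line 3, in <module>
    w=s['wrist_force'];print(s['eef_pos'].round(2),"yaw",np.degrees(y).round(2),"F along",(w[:2]@d).round(2),"lat",(w[:2]@n).round(2),"z",w[2].round(2),"Mz",s['moment'].round(3));print("seat",(s['eef_pos'][:2]-172.5*d).round(2),"gap",s['finger_gap'].round(1))
                                                                                                                                                                                                                                          ^^^^^^^^^^^^^^^^^^^^^
AttributeError: 'float' object has no attribute 'round'
```

Call:
apply_moves --moves '[[[0,0.005,0],[0,0,0.0022],1],[[0,0.01,0],[0,0,0.0044],1],[[0,0.01,0],[0,0,0.0044],1]]'

```text
clock: 10.03
eef_pos: [569.5, 19.8, 31.1]
eef_rot: [3.142, 0.0, 1.75]
wrist_force: [-0.3, -0.4, -2.7]
finger_gap: 28.0
finger_force: 25.0
```

```bash
sed -i "s/,\"gap\".*/)/" st.py; python3 st.py
```

```text
[569.49  19.82  31.14] yaw 100.26 F along -0.32 lat -0.32 z -2.73 Mz [-0.171 -0.023 -0.167]
seat [ 600.23 -149.92]
```

Call:
apply_moves --moves '[[[0,0.005,0],[0,0,0.0022],1],[[0,0.005,0],[0,0,0.0022],1]]'

```text
clock: 10.2
eef_pos: [570.8, 20.0, 31.2]
eef_rot: [3.141, 0.0, 1.743]
wrist_force: [0.5, -1.7, -4.7]
finger_gap: 27.7
finger_force: 25.0
```

```bash
python3 st.py
```

```text
[570.8   20.04  31.15] yaw 99.85 F along -1.77 lat 0.23 z -4.68 Mz [-0.271 -0.065 -0.234]
seat [ 600.32 -149.92]
```

Call:
apply_moves --moves '[[[0,0.005,0],[0,0,0.0022],1],[[0,0.005,0],[0,0,0.0022],1]]'

```text
clock: 10.37
eef_pos: [572.1, 20.3, 31.1]
eef_rot: [3.141, 0.0, 1.736]
wrist_force: [0.1, -1.6, -3.8]
finger_gap: 27.9
finger_force: 25.0
```

Call:
apply_moves --moves '[[[0,0.005,0],[0,0,0.0022],1],[[0,0.005,0],[0,0,0.0022],1]]'

```text
clock: 10.53
eef_pos: [573.4, 20.5, 31.2]
eef_rot: [3.141, 0.0, 1.729]
wrist_force: [0.3, -1.8, -4.9]
finger_gap: 27.8
finger_force: 25.0
```

Call:
apply_moves --moves '[[[0,0.005,0],[0,0,0.0022],1],[[0,0.005,0],[0,0,0.0022],1]]'

```text
clock: 10.7
eef_pos: [574.7, 20.7, 31.3]
eef_rot: [3.141, 0.0, 1.722]
wrist_force: [2.7, -3.2, -5.1]
finger_gap: 27.6
finger_force: 25.0
```

Call:
apply_moves --moves '[[[0,0.005,0],[0,0,0.0022],1],[[0,0.005,0],[0,0,0.0022],1]]'

```text
clock: 10.87
eef_pos: [576.0, 20.9, 31.3]
eef_rot: [3.141, 0.0, 1.715]
wrist_force: [1.9, -2.6, -4.0]
finger_gap: 27.9
finger_force: 25.0
```

Call:
apply_moves --moves '[[[0,0.005,0],[0,0,0.0022],1],[[0,0.005,0],[0,0,0.0022],1]]'

```text
clock: 11.03
eef_pos: [577.2, 21.1, 31.3]
eef_rot: [3.141, 0.0, 1.708]
wrist_force: [3.0, -2.8, -4.3]
finger_gap: 27.5
finger_force: 25.0
```

Call:
apply_moves --moves '[[[0,0.005,0],[0,0,0.0022],1],[[0,0.005,0],[0,0,0.0022],1]]'

```text
clock: 11.2
eef_pos: [578.5, 21.3, 31.3]
eef_rot: [3.141, 0.0, 1.701]
wrist_force: [3.5, -3.3, -3.9]
finger_gap: 27.9
finger_force: 25.0
```

```bash
python3 st.py
```

```text
[578.47  21.29  31.31] yaw 97.47 F along -3.77 lat 3.05 z -3.92 Mz [-0.559 -0.647 -0.266]
seat [ 600.89 -149.75]
```

Call:
apply_moves --moves '[[[0,0.0045,0],[0,0,0.0022],1],[[0,0.0045,0],[0,0,0.0022],1]]'

```text
clock: 11.37
eef_pos: [579.6, 21.4, 31.3]
eef_rot: [3.141, 0.0, 1.694]
wrist_force: [3.2, -3.6, -4.3]
finger_gap: 27.7
finger_force: 25.0
```

Call:
apply_moves --moves '[[[0,0.0045,0],[0,0,0.0022],1],[[0,0.0045,0],[0,0,0.0022],1]]'

```text
clock: 11.53
eef_pos: [580.7, 21.6, 31.3]
eef_rot: [3.141, 0.0, 1.687]
wrist_force: [3.7, -3.9, -4.9]
finger_gap: 27.8
finger_force: 25.0
```

Call:
apply_moves --moves '[[[0,0.0045,0],[0,0,0.0022],1],[[0,0.0045,0],[0,0,0.0022],1]]'

```text
clock: 11.7
eef_pos: [581.8, 21.7, 31.3]
eef_rot: [3.141, 0.0, 1.68]
wrist_force: [3.9, -3.9, -3.6]
finger_gap: 27.8
finger_force: 25.0
```

Call:
apply_moves --moves '[[[0,0.0045,0],[0,0,0.0022],1],[[0,0.0045,0],[0,0,0.0022],1]]'

```text
clock: 11.87
eef_pos: [583.0, 21.9, 31.3]
eef_rot: [3.141, 0.0, 1.673]
wrist_force: [3.8, -3.2, -4.5]
finger_gap: 28.2
finger_force: 25.0
```

Call:
apply_moves --moves '[[[0,0.0045,0],[0,0,0.0022],1],[[0,0.0045,0],[0,0,0.0022],1]]'

```text
clock: 12.03
eef_pos: [584.0, 22.0, 31.3]
eef_rot: [3.141, -0.0, 1.666]
wrist_force: [3.2, -3.7, -2.9]
finger_gap: 28.0
finger_force: 25.0
```

Call:
apply_moves --moves '[[[0,0.0045,0],[0,0,0.0022],1],[[0,0.0045,0],[0,0,0.0022],1]]'

```text
clock: 12.2
eef_pos: [585.0, 22.2, 31.3]
eef_rot: [3.141, -0.0, 1.66]
wrist_force: [4.3, -1.4, -2.4]
finger_gap: 27.6
finger_force: 25.0
```

```bash
python3 st.py
```

```text
[585.01  22.18  31.25] yaw 95.09 F along -1.81 lat 4.16 z -2.4 Mz [-0.393 -0.722 -0.214]
seat [ 600.3  -149.64]
```

Call:
apply_moves --moves '[[[0,0.0045,0],[0,0,0.0022],1],[[0,0.0045,0],[0,0,0.0022],1]]'

```text
clock: 12.37
eef_pos: [585.5, 22.3, 31.1]
eef_rot: [-3.14, -0.0, 1.653]
wrist_force: [-1.0, -2.2, 0.6]
finger_gap: 28.3
finger_force: 25.0
```

Contact with the buffer is felt at about yaw 94.8°: the lateral force went from +4 to −1 N. I open the fingers slightly so the roller holds the rail, then press with the near finger alone.

Call:
apply_moves --moves '[[[0,0,0],[0,0,0],0.65],[[0,0,0],[0,0,0],0.65],[[0,0,0],[0,0,0],0.65],[[0,0,0],[0,0,0],0.65]]'

```text
clock: 12.7
eef_pos: [585.9, 22.3, 31.3]
eef_rot: [3.142, -0.0, 1.653]
wrist_force: [0.2, 0.0, -0.4]
finger_gap: 32.9
finger_force: 0.0
```

```bash
python3 st.py
python3 - <<'E'
from h import *; from cell import viewer
im=viewer.camera("side");cv2.imwrite("pics/side6.png",im)
w=viewer.camera("wrist")
h=np.zeros((480,800,3),np.uint8);h[:400]=cv2.resize(im[190:290,225:325],(400,400),interpolation=cv2.INTER_CUBIC).repeat(1,0) if 0 else 0
h[:400,:400]=cv2.resize(im[190:290,225:325],(400,400),interpolation=cv2.INTER_CUBIC);h[:300,400:]=cv2.resize(w,(400,300))
cv2.imwrite("pics/c6.png",h)
E
```

```text
[585.95  22.33  31.26] yaw 94.74 F along -0.0 lat 0.21 z -0.37 Mz [-0.069 -0.087  0.006]
seat [ 600.2  -149.58]
```

View pics/c6.png

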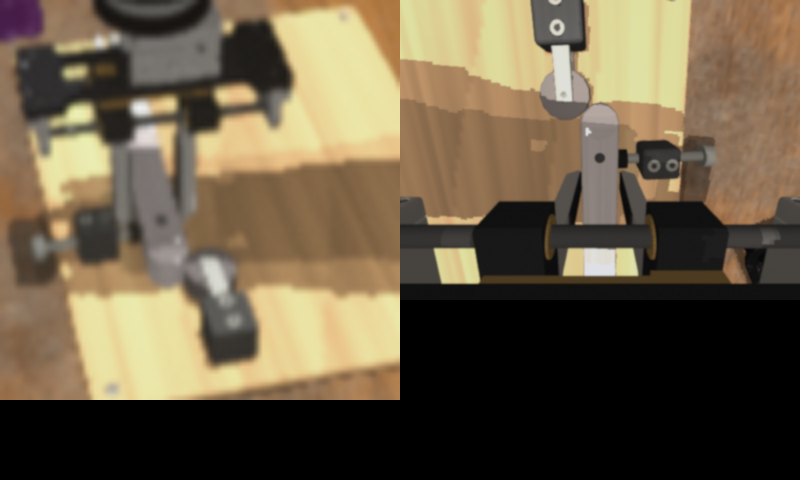

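The rail's round end (600,110) is past the roller (565,93) and against the buffer (622,158), with the fingers free of it. Now I press.

Call:
apply_moves --moves '[[[0,0.004,0],[0,0,0],0.65],[[0,0.008,0],[0,0,0],0.65],[[0,0.01,0],[0,0,0],0.65],[[0,0.01,0],[0,0,0],0.65]]'

```text
clock: 13.13
eef_pos: [588.1, 22.4, 31.0]
eef_rot: [-3.14, -0.0, 1.653]
wrist_force: [-3.4, -0.8, 1.5]
finger_gap: 32.8
finger_force: 1.8
```

Call:
apply_moves --moves '[[[0,0.002,0],[0,0,0],0.65],[[0,0.002,0],[0,0,0],0.65]]'

```text
clock: 13.3
eef_pos: [588.4, 22.4, 31.0]
eef_rot: [-3.14, -0.0, 1.653]
wrist_force: [-6.1, 0.1, 1.8]
finger_gap: 33.1
finger_force: 2.8
```

Call:
apply_moves --moves '[[[0,0.002,0],[0,0,0],0.65],[[0,0.004,0],[0,0,0],0.65],[[0,0.005,0],[0,0,0],0.65],[[0,0.005,0],[0,0,0],0.65]]'

```text
clock: 13.63
eef_pos: [588.9, 22.4, 30.7]
eef_rot: [-3.138, -0.0, 1.653]
wrist_force: [-9.7, -1.9, 3.6]
finger_gap: 33.1
finger_force: 5.0
```

Call:
apply_moves --moves '[[[0,0.002,-0.001],[0,0,0],0.65],[[0,0.0045,-0.002],[0,0,0],0.65],[[0,0.0045,-0.002],[0,0,0],0.65]]'

```text
clock: 13.88
eef_pos: [589.4, 22.4, 30.7]
eef_rot: [-3.136, -0.0, 1.653]
wrist_force: [-12.8, -2.4, 2.0]
finger_gap: 32.6
finger_force: 6.3
```

Call:
apply_moves --moves '[[[0,0.0015,0],[0,0,0],0.65],[[0,0.0015,0],[0,0,0],0.65],[[0,0.0015,0],[0,0,0],0.65],[[0,0.0015,0],[0,0,0],0.65],[[0,0.0015,0],[0,0,0],0.65],[[0,0.0015,0],[0,0,0],0.65],[[0,0.0015,0],[0,0,0],0.65],[[0,0.0015,0],[0,0,0],0.65],[[0,0.0015,0],[0,0,0],0.65],[[0,0.0015,0],[0,0,0],0.65],[[0,0.0015,0],[0,0,0],0.65],[[0,0.0015,0],[0,0,0],0.65]]'

```text
clock: 14.88
eef_pos: [589.6, 22.4, 30.7]
eef_rot: [-3.136, -0.0, 1.653]
wrist_force: [-15.0, -1.9, 3.1]
finger_gap: 32.8
finger_force: 7.2
```

Call:
apply_moves --moves '[[[0,-0.004,0],[0,0,0],0.65],[[0,-0.008,0],[0,0,0],0.65],[[0,-0.012,0],[0,0,0],0.65],[[0,-0.016,0],[0,0,0],0.65],[[0,-0.02,0],[0,0,0],0.65],[[0,-0.024,0],[0,0,0],0.65],[[0,-0.024,0],[0,0,0],0.6],[[0,-0.024,0],[0,0,0],0.57],[[0,-0.024,0],[0,0,0],0.57],[[0,-0.024,0],[0,0,0],0.57]]'

```text
clock: 15.72
eef_pos: [585.8, 22.2, 31.7]
eef_rot: [3.141, -0.0, 1.653]
wrist_force: [-0.6, -0.9, 0.1]
finger_gap: 40.5
finger_force: 0.0
```

Call:
apply_moves --moves '[[[0,0,-0.04],[0,0,0],0.57],[[0,0,-0.1],[0,0,0],0.57],[[0,0,-0.2],[0,0,0],0.57],[[0,0,-0.35],[0,0,0],0.57],[[0,0,-0.5],[0,0,0],0.57],[[0,0,-0.6],[0,0,0],0.57],[[-0.5,0,-0.8],[0,0,0],0.57],[[-0.5,-0.2,-0.8],[0,0,0],0.57],[[-0.5,-0.3,-0.8],[0,0,0],0.57],[[-0.5,-0.3,-0.8],[0,0,0],0.57],[[-0.5,-0.3,-0.8],[0,0,0],0.57]]'

```text
clock: 16.63
eef_pos: [519.0, -112.3, 234.8]
eef_rot: [3.139, 0.002, 1.65]
wrist_force: [1.1, 0.2, 0.6]
finger_gap: 40.4
finger_force: 0.0
```

Run:
```python
from h import *; from cell import viewer,manip
print(manip.read_state()['eef_pos'],manip.read_state()['clock'])
i=viewer.camera_info("wrist");w=viewer.camera("wrist");im=viewer.camera("side")
print(proj(i,[600,-150,47]))
h=np.zeros((400,800,3),np.uint8);h[:400,:400]=cv2.resize(im[190:290,225:325],(400,400),interpolation=cv2.INTER_CUBIC);h[:300,400:]=cv2.resize(w,(400,300))
cv2.imwrite("pics/c7.png",h)
```

```text
[ 518.99661961 -112.27300019  234.77082939] 16.6333
[[314.35577437 212.1505484 ]]
```

View pics/c7.png

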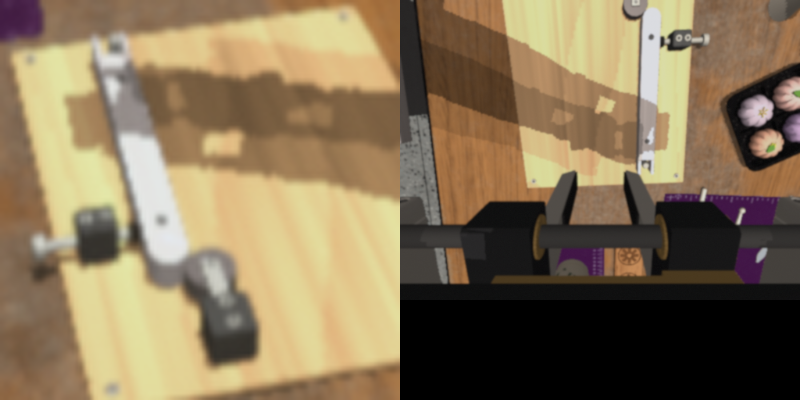

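The rail lies flat. Its slot is on the post at (115,45), its round end sits behind the roller at (205,270), and it rests against the buffer at (135,235). The robot is clear, so I hand in.

```bash
python3 -c "
from cell import manip; print(manip.sign_off())"
```

```text
the job is handed in; nothing more can be done
None
```

The rail is hooked on the post, snapped past the roller and held flat against the stop. I pressed it for about 1 s at a measured 13–15 N at the wrist, an estimated 15–17 N at the stop, then released it and handed in at about 17 s on the robot's clock (no verdict was returned).

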